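Put the pressing die away in the covered parts tray

TASK

Turn the see-through cover of the round parts tray, by pushing the steel post that stands on it, until the cover's cut-out is lined up over the tray's one empty compartment. Then set the pressing die (the grey puck with the steel stem) down in that compartment through the cut-out, standing upright on the floor with its stem up, and let go without dropping it from a height. Leave the cover lined up and the watch cushion, loupe and tweezers where they are.

Things in the scene. Friction and masses are not known exactly. Their poses are not given: they have to be found in the camera images.
- tray_centre (a point): Point on the cover's vertical turning axis, level with the cover's upper face (25 mm above the tray's underside). The white tray is fixed, 210 mm across, 22 mm high, on a 2 mm mat (its underside at z = 2 mm); six equal 60-degree compartments with 4 mm dividers, hub radius 26 mm, rim inner radius 101 mm. Site x axis points to the middle of the empty compartment.
- empty_slot (a point): Middle of the floor of the one empty compartment, 68 mm from the tray's axis, 4 mm above the tray's underside. A circle of 31 mm radius about it is free of walls. The five other compartments each hold one low round watch part, under the cover.
- cover_opening (a point): Middle of the cover's cut-out, 68 mm from the axis, at the cover's upper face. The cover is a flat see-through grey disc, radius 106 mm, 3 mm thick, lying on the tray, with a black hub and black bars (5 mm thick) along the cut-out's two edges. The cut-out is a 56-degree sector open to the outside. Site x axis points outwards through its middle.
- cover_post (a point): On the axis of the upright steel post on the cover, opposite the cut-out, 75 mm from the turning axis; turns with the cover. Post 16 mm in diameter, its top 35 mm above the cover's upper face, foot 22 mm in diameter and 3 mm high. This point is 19 mm above the cover's upper face.
- cover (a joint): Angle of the cover in the tray, rad, positive counter-clockwise seen from above. 0 or any whole turn (6.283) = cut-out exactly over the empty compartment. Turns either way, no stops in practice; stays where it is left (friction about 0.1 N m, some 1.5 N at the post).
- die_stem (a point): Grip point on the stem of the loose pressing die, on its axis, 46 mm above its underside. The die is a grey plastic puck 34 mm in diameter, 22 mm high, with a steel stem 14 mm in diameter from its middle up to 60 mm above the underside; about 0.12 kg. It starts upright on the 2 mm mat; z axis up the stem.
- die: The same die; this origin is the centre of its underside, z axis up along the stem.
- cushion: Bystander, loose: round black cushion block 80 mm in diameter, 30 mm high, with a watch lying on it (total 39 mm). Origin at the centre of the underside. Leave alone.
- loupe: Bystander, loose: black eye loupe, 36 mm in diameter, 30 mm high. Origin at the centre of the underside. Leave alone.
- tweezers: Bystander, loose: brass tweezers lying flat, 128 mm long, 6 mm high, along its x axis. Leave alone.
There are look-alikes about, which are no part of the job. There is more than one size of the die; the job needs the larger.

How it is judged:
On the way:
1. the cut-out stands over the empty compartment (within 10 mm at its middle, about 8 degrees) while the die is still outside the compartment (horizontal distance between cover_opening and empty_slot below 0.01 m and horizontal distance between die_stem and empty_slot above 0.05 m), for 0.2 s.
At the end, for the whole second after the job is handed in: The cover is at rest with the middle of its cut-out within 12 mm of the middle of the empty compartment (about 10 degrees); the die stands at rest in that compartment, its underside on the floor (within 3 mm) and upright within 7 degrees, its axis within 30 mm of the compartment's middle (horizontal distance between cover_opening and empty_slot below 0.012 m and horizontal distance between die and empty_slot below 0.03 m and z of die in the frame of empty_slot between -0.003 and 0.003 m and angle between die's own z axis and vertical below 0.12 rad and linear speed of die below 0.02 m/s and not (velocity of joint cover above 0.05 rad/s or velocity of joint cover below -0.05 rad/s)); the robot touches nothing.
It fails at once if a bystander (cushion, loupe or tweezers) is moved more than 30 mm (distance of any of cushion, loupe, tweezers from where it was at the start of the episode above 0.03 m).
It fails at once if the die is dropped into the compartment from a height (it falls there faster than 0.8 m/s, a drop of over 30 mm) (horizontal distance between die and empty_slot below 0.04 m and z of die in the frame of empty_slot below 0.06 m and linear speed of die above 0.8 m/s).
It also fails if it takes over 72 s, if anything falls off the work surface, if the arm or the gripper's body presses on something with over 40 N, if the wrist force passes 120 N, or if a joint passes its speed limit or range.

ROBOT

A 6-joint arm with a two-finger parallel gripper is mounted at the origin on the work surface. World frame = base frame: x ahead of the robot, y to its left, z up, the work surface at z = 0. Lengths are in m, angles in rad, forces in N, time in s.
With the tool pointing down it reaches from about 0.25 to 0.775 m from the base axis. Payload 8.9 kg.
Tool frame: the origin (TCP) lies where the fingers leave the gripper's body, on its centre line; the fingertips stand 73 mm ahead of it and the grasp point (between the pads) lies 54 mm ahead of it; z points along the fingers, y is the line along which they close (so a half turn about z gives the same grasp; the last joint's range is limited). The gripper opens to 85 mm and grips with 20 to 120 N. Pads are 22 mm wide; open, the fingers measure 114 mm over their backs; the gripper's body (76 mm by 85 mm) begins 54 mm behind the grasp point. The pads swing forward as they close: fully open they stand 13 mm farther back than shut.
Start: joints at [-1.423, 0.291, -0.153, 1.127, 0, 1.431], TCP at [0.149, -0.504, 0.304] pointing down, gripper open.
Joint ranges: [-2.52, 2.52], [-0.91, 1.74], [-1.3, 1.37], [-1.96, 2.02], [-1.52, 1.47], [-3.14, 3.14]. Speed limits (rad/s): [2.22, 2.22, 2.79, 3.14, 3.14, 3.14].

INTERFACE

Orientations are given as a unit quaternion [x, y, z, w].
In Python, from cell import bot gives the robot as it stands.
- The arm moves only by the tool arm_command, never from a script. Its argument "deltas" is a list of rows, each a list of 4 numbers: the shift along the world's x, y, z each as a share of 7.5 cm, from -1 to 1, then the turn about the world's z as a share of 180 degrees, from -1 to 1. A call has exactly 5 rows; each row shifts and turns the commanded pose from where the row before left it; what a row does not reach is not made up. A row lasts 1/10 s, in which the tool goes at most 50 mm and 8.59 degrees, less where a joint would pass 70% of its speed; a pose out of reach is approached as far as the arm can. A call with a number of a shift or a turn outside -1 to 1 is refused whole. A call with a gripper value outside its range is refused whole. "hand" is the opening, from 0 (shut) to 1 (fully open), set as the call begins (left out, the last holds). The fingers move at their own pace and stop on an object; "newtons" is the grip in N (left out, the last holds). Time passes only in rows, so rows that do not move let the fingers close, or fill a call up. It gives the time, the measured TCP pose, the force, the opening and the grip force at its end, in the units of the state.
- bot.get_obs(): the state, without advancing time (a new reading comes with each control period).
- bot.read_camera(name): name is "scene" or "top"; returns (picture, depth): 400x640x3 uint8, red, green, blue; 400x640 float32, m along the optical axis (not along the pixel's ray), 0 where there is no reading.
- bot.calibration(name): a dict with "camera_matrix" (3x3 intrinsics, pixels), "extrinsics" (4x4, takes a point from world to camera coordinates). Camera axes: x right, y down, z forward; pixel columns grow to the right and rows downward; lengths in m; the calibration is good to about 2 mm. A picture is of the moment at which its call begins. calibration takes no time and is no camera call.
- bot.sign_off(): hands the job in; it is judged then, once.
The state is a dict: "time": time; "joints": joint angles; "dq": joint speeds; "tau": joint torques, N m; "tool_pos": TCP position; "tool_rot": TCP orientation; "wrist_force": force on the tool from outside, world axes, zero at the start; "ft_torque": the same for the moment, N m; "width": opening from 0.0 (shut) to 1.0 (fully open); "grasp_force": force on a finger pad.
Only numpy, scipy, OpenCV 4.12 (cv2) and the standard library are available. Lean on these libraries where they do the work, as an engineer would, in place of code of your own. Each camera call takes 0.05 s, during which the arm holds its last target. There are 200 camera calls.

## Working session

There is one attempt and no reset: what is moved stays moved. The work goes in short steps, Python scripts to look and compute and a tool call to move; the robot and the scene stay as the last step left them, time stands still between calls to the robot, and variables do not carry over. Pictures are saved under pics/ and viewed, at most 10 in all, crops included, and the job is handed in when it is done.

Besides the shell and the picture viewer there is one more tool, called after "Call:" by a JSON object that holds its "name" and its "arguments". arm_command: Moves the arm, as the interface text tells. Shift numbers are shares of 7.5 cm and turn numbers shares of 180 degrees, none past 1 either way. Its arguments: {"type":"object","properties":{"deltas":{"type":"array","items":{"type":"array","items":{"type":"number","minimum":-1,"maximum":1}}},"hand":{"type":"number"},"newtons":{"type":"number"}},"required":["deltas"]}

```bash
mkdir -p pics
cat > h.py <<'E'
from cell import bot
import numpy as np, cv2
def cam(n):
    im,d=bot.read_camera(n); c=bot.calibration(n); return im,d,np.array(c["camera_matrix"]),np.array(c["extrinsics"])
def save(n,f,im): cv2.imwrite('pics/'+f,im[:,:,::-1])
def atz(u,v,z,K,E):
    R,t=E[:3,:3],E[:3,3]; o=-R.T@t; d=R.T@np.linalg.inv(K)@[u,v,1]; return o+d*(z-o[2])/d[2]
E
python3 - <<'E'
from h import *
for n in("scene","top"):
    im,d,K,E=cam(n); save(n,n+'0.png',im); np.savez(n+'0.npz',im=im,d=d,K=K,E=E); print(n,K[0,0],-E[:3,:3].T@E[:3,3])
print(bot.get_obs())
E
```

```text
scene 405.71018247694064 [ 0.94652261 -0.31155066  0.86479745]
top 423.4918616525072 [0.43004475 0.01816562 0.99837746]
{'time': 0.1, 'joints': array([-1.42329209e+00,  2.91240551e-01, -1.54038616e-01,  1.12671768e+00,
        2.67739618e-05,  1.43153398e+00]), 'dq': array([-1.82395089e-03, -2.79444859e-04,  2.36689837e-03, -2.49206775e-04,
        8.11957219e-06,  4.17947510e-04]), 'tau': array([ 1.65164485e-03, -5.37976170e+01,  3.31919718e+01,  9.25614964e-03,
       -1.51145141e-04,  4.40449895e-06]), 'tool_pos': array([ 0.14848081, -0.50324391,  0.30338563]), 'tool_rot': array([ 9.89738037e-01,  1.42892467e-01,  1.09132413e-05, -6.00308306e-04]), 'wrist_force': array([0.37049599, 1.24655179, 0.61086203]), 'ft_torque': array([ 0.01024346, -0.00640943, -0.03185809]), 'grasp_force': 0.0, 'width': 1.0020322926017675}
```

View pics/scene0.png

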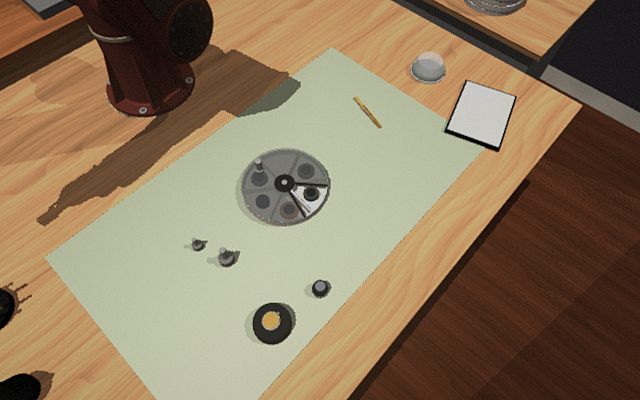

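View pics/top0.png

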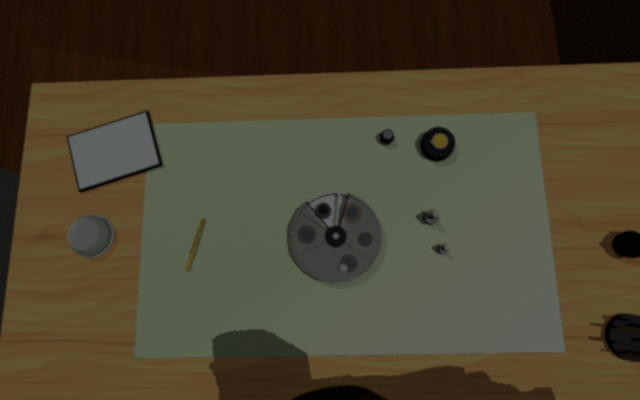

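The scene shows the tray at about (284,185), with the post at (258,163). The die candidates are the larger one at scene (227,257) / top (431,216) and the smaller at scene (197,243) / top (442,248). The loupe, at scene (320,288), is also dark and round. By the description I choose the larger, and I'll check it in one close crop.

Run:
```python
from h import *
t=np.load('top0.npz');s=np.load('scene0.npz')
a=cv2.resize(t['im'][180:295,270:460],None,fx=4,fy=4,interpolation=cv2.INTER_CUBIC)
a=cv2.convertScaleAbs(a,alpha=1.6)
save(0,'c1.png',a)
b=cv2.resize(s['im'][140:275,180:340],None,fx=4.4,fy=4.4,interpolation=cv2.INTER_CUBIC)
save(0,'c2.png',b)
```

```text
(no output)
```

View pics/c1.png

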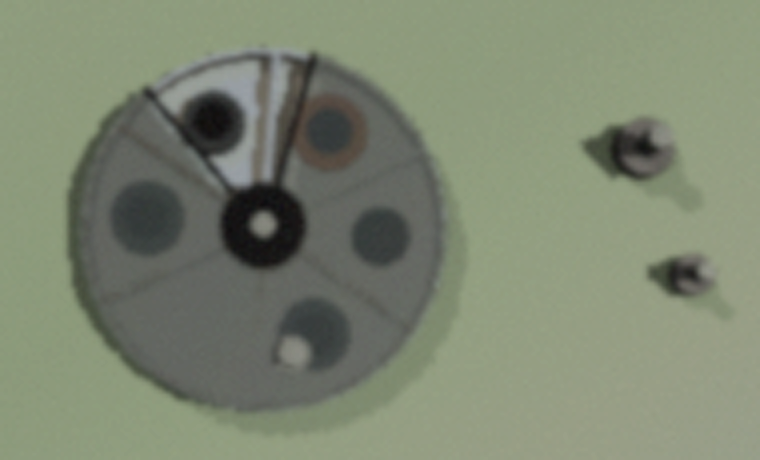

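View pics/c2.png

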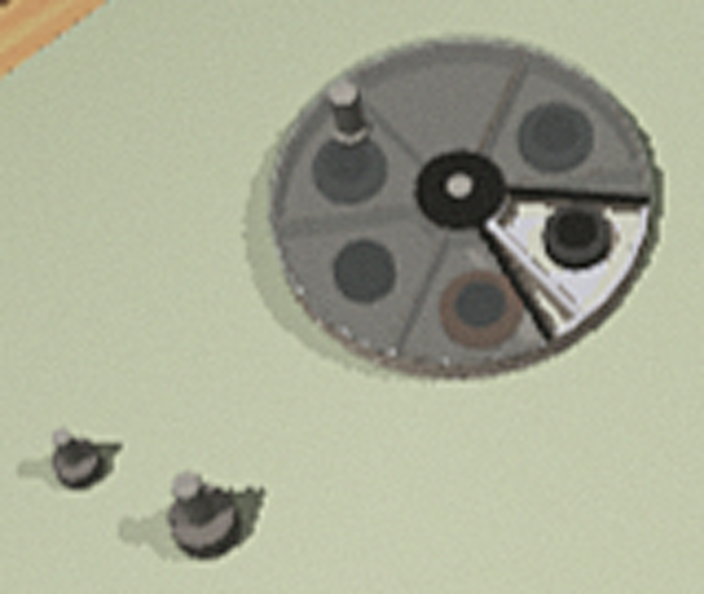

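The crops show the empty compartment at lower left of c1 (about (185,320)). The cut-out's bars end at c1 (150,92) and (313,58), the hub is at (263,225) and the post top is at (293,352). The larger die has its stem top at c1 (655,133) and c2 (187,486). The smaller is at c1 (702,267). The larger one is clear from its size.

Run:
```python
from h import *
t=np.load('top0.npz');s=np.load('scene0.npz')
T=lambda x,y,z:atz(270+x/4-.4,180+y/4-.4,z,t['K'],t['E'])
S=lambda x,y,z:atz(180+x/4.4-.4,140+y/4.4-.4,z,s['K'],s['E'])
h=T(263,225,.030);h2=S(459,185,.030);print('hub',h,h2)
ang=lambda p,c=h:np.degrees(np.arctan2(*(p-c)[1::-1]))
for p in[(122,128),(265,60),(420,160),(403,322),(262,400),(105,297)]:
    q=T(*p,.024);print('div',ang(q),np.linalg.norm((q-h)[:2]))
for p in[(150,92),(313,58)]:
    q=T(*p,.03);print('bar',ang(q),np.linalg.norm((q-h)[:2]))
for p in[(650,200),(550,337)]:
    q=S(*p,.03);print('barS',ang(q,h2))
for p in[(518,70),(283,228),(405,342)]:
    q=S(*p,.024);print('divS',ang(q,h2))
q=T(293,352,.062);print('post',q,ang(q),np.linalg.norm((q-h)[:2]));q=S(344,90,.062);print('postS',q,ang(q,h2))
print('die',T(655,133,.062),S(187,483,.062),'puck top', T(641,147,.024),'small',T(702,262,.04),S(62,436,.04))
c=s
for n,(u,v) in dict(cush=(273,322),loupe=(320,288)).items(): print(n,atz(u,v,.03,s['K'],s['E']))
print('tweez',atz(355,98,.004,s['K'],s['E']),atz(381,127,.004,s['K'],s['E']))
```

```text
hub [0.53059958 0.01677568 0.03      ] [0.53249383 0.01829941 0.03      ]
div 53.71149795089362 0.10011505022403526
div -2.2248702402278817 0.09753316421517039
div -68.53721413722072 0.09852549424192117
div -125.88586555282062 0.09618336004173011
div 178.12552123892118 0.09822788791404835
div 112.804217402767 0.09925747701239353
bar 38.834424173048575 0.10150106299692842
bar -18.16847411797554 0.10173710986217138
barS 38.00192679143174
barS -18.151137746832863
divS 112.8861909252533
divS -122.64056705941987
divS -61.7950554845451
post [0.45764122 0.00235333 0.062     ] -168.81798053519083 0.0743702030881283
postS [0.45900516 0.0056313  0.062     ] -170.2193672930168
die [ 0.57313169 -0.20176359  0.062     ] [ 0.57385377 -0.20288729  0.062     ] puck top [ 0.57099375 -0.20210799  0.024     ] small [ 0.50299773 -0.2277537   0.04      ] [ 0.49861735 -0.22613811  0.04      ]
cush [ 0.75428938 -0.2309158   0.03      ]
loupe [ 0.77582505 -0.11503684  0.03      ]
tweez [0.46627075 0.36521127 0.004     ] [0.58668743 0.33318247 0.004     ]
```

Call:
{"name": "arm_command", "arguments": {"deltas": [[0.275,0.451,-0.127,0],[0.275,0.451,-0.127,0],[0.275,0.451,-0.127,0],[0.275,0.451,-0.127,0],[0.275,0.451,-0.127,0]]}}

```text
time: 0.6
tool_pos: [0.252, -0.3329, 0.2557]
tool_rot: [0.99, 0.143, 0.0, -0.0]
wrist_force: [-0.1, 0.1, -0.4]
width: 1.0
grasp_force: 0.0
```

Call:
{"name": "arm_command", "arguments": {"deltas": [[0.275,0.451,-0.127,-0.035],[0.275,0.451,-0.127,0],[0.275,0.451,-0.127,0],[0.275,0.451,-0.127,0],[0.275,0.451,-0.127,0]]}}

```text
time: 1.1
tool_pos: [0.3552, -0.1638, 0.2083]
tool_rot: [0.996, 0.088, 0.0, 0.0]
wrist_force: [0.3, -0.5, -0.0]
width: 1.001
grasp_force: 0.0
```

Call:
{"name": "arm_command", "arguments": {"deltas": [[0.275,0.451,-0.127,0],[0.275,0.451,-0.127,0],[0.275,0.451,-0.127,0],[0.275,0.451,-0.127,0],[0.275,0.451,-0.127,0]]}}

```text
time: 1.6
tool_pos: [0.4584, 0.0055, 0.1605]
tool_rot: [0.996, 0.088, -0.0, 0.0]
wrist_force: [0.4, -0.6, 0.2]
width: 1.003
grasp_force: 0.0
```

Call:
{"name": "arm_command", "arguments": {"deltas": [[0,0,0,0],[0,0,0,0],[0,0,0,0],[0,0,0,0],[0,0,0,0]], "hand": 0.6, "newtons": 20}}

```text
time: 2.1
tool_pos: [0.4577, 0.003, 0.1613]
tool_rot: [0.996, 0.087, 0.0, 0.0]
wrist_force: [0.3, 0.5, 1.0]
width: 0.602
grasp_force: 0.0
```

Call:
{"name": "arm_command", "arguments": {"deltas": [[0,0,-0.14,0],[0,0,-0.14,0],[0,0,-0.14,0],[0,0,-0.14,0],[0,0,-0.14,0]]}}

```text
time: 2.6
tool_pos: [0.4576, 0.0038, 0.1073]
tool_rot: [0.996, 0.088, -0.0, -0.0]
wrist_force: [-0.0, 0.4, -0.4]
width: 0.597
grasp_force: 0.0
```

Call:
{"name": "arm_command", "arguments": {"deltas": [[0,0,0,0],[0,0,0,0],[0,0,0,0],[0,0,0,0],[0,0,0,0]], "hand": 0.0}}

```text
time: 3.1
tool_pos: [0.4579, 0.0038, 0.1087]
tool_rot: [0.996, 0.088, 0.0, 0.0]
wrist_force: [-0.3, -0.0, -3.7]
width: 0.182
grasp_force: 20.7
```

Run:
```python
from h import *
o=bot.get_obs();print(o['tool_pos'],o['width'],o['grasp_force'],o['wrist_force'])
c=np.array([.5315,.0175]);a=np.radians(np.arange(-170,-34,6.75));p=c+.075*np.c_[np.cos(a),np.sin(a)]
print(np.round(np.diff(p,axis=0)/.075,3).tolist(),len(a)-1)
```

```text
[0.45791413 0.00380225 0.10865142] 0.18231028458132617 20.669490694999695 [-0.30264328 -0.02481074 -3.65250166]
[[0.027, -0.115], [0.041, -0.111], [0.053, -0.105], [0.065, -0.098], [0.076, -0.09], [0.086, -0.08], [0.095, -0.069], [0.103, -0.058], [0.109, -0.045], [0.113, -0.032], [0.116, -0.019], [0.118, -0.005], [0.117, 0.009], [0.116, 0.023], [0.112, 0.036], [0.107, 0.049], [0.101, 0.061], [0.093, 0.073], [0.083, 0.083], [0.073, 0.092]] 20
```

Call:
{"name": "arm_command", "arguments": {"deltas": [[0.027,-0.115,0,0.0375],[0.041,-0.111,0,0.0375],[0.053,-0.105,0,0.0375],[0.065,-0.098,0,0.0375],[0.076,-0.09,0,0.0375]]}}

```text
time: 3.6
tool_pos: [0.4776, -0.0355, 0.1087]
tool_rot: [0.927, 0.376, -0.0, 0.0]
wrist_force: [0.8, -0.4, -2.7]
width: 0.182
grasp_force: 20.8
```

Call:
{"name": "arm_command", "arguments": {"deltas": [[0.086,-0.08,0,0.0375],[0.095,-0.069,0,0.0375],[0.103,-0.058,0,0.0375],[0.109,-0.045,0,0.0375],[0.113,-0.032,0,0.0375]]}}

```text
time: 4.1
tool_pos: [0.5158, -0.0575, 0.1087]
tool_rot: [0.778, 0.628, -0.001, 0.001]
wrist_force: [0.3, -5.1, -3.4]
width: 0.178
grasp_force: 20.8
```

Call:
{"name": "arm_command", "arguments": {"deltas": [[0.116,-0.019,0,0.0375],[0.118,-0.005,0,0.0375],[0.117,0.009,0,0.0375],[0.116,0.023,0,0.0375],[0.112,0.036,0,0.0375]]}}

```text
time: 4.6
tool_pos: [0.5602, -0.0546, 0.1088]
tool_rot: [0.562, 0.827, -0.001, 0.002]
wrist_force: [3.0, -6.7, -6.0]
width: 0.178
grasp_force: 20.4
```

Call:
{"name": "arm_command", "arguments": {"deltas": [[0.107,0.049,0,0.0375],[0.101,0.061,0,0.0375],[0.093,0.073,0,0.0375],[0.083,0.083,0,0.0375],[0.073,0.092,0,0.0375]]}}

```text
time: 5.1
tool_pos: [0.5955, -0.0275, 0.1088]
tool_rot: [0.298, 0.955, -0.001, 0.002]
wrist_force: [6.7, -5.3, -10.4]
width: 0.176
grasp_force: 20.1
```

Call:
{"name": "arm_command", "arguments": {"deltas": [[0,0,0,0],[0,0,0,0],[0,0,0,0],[0,0,0,0],[0,0,0,0]], "hand": 0.5}}

```text
time: 5.6
tool_pos: [0.593, -0.0264, 0.1086]
tool_rot: [0.3, 0.954, 0.0, -0.0]
wrist_force: [0.9, 1.0, -1.1]
width: 0.501
grasp_force: 0.0
```

Call:
{"name": "arm_command", "arguments": {"deltas": [[0,0,0.2,0],[0,0,0.3,0],[0,0,0.3,0],[0,0,0.3,0],[0,0,0.3,0]]}}

```text
time: 6.1
tool_pos: [0.593, -0.0263, 0.2145]
tool_rot: [0.3, 0.954, 0.0, -0.0]
wrist_force: [0.0, -0.1, 0.2]
width: 0.498
grasp_force: 0.0
```

Call:
{"name": "arm_command", "arguments": {"deltas": [[-0.052,-0.469,0,0],[-0.052,-0.469,0,0],[-0.052,-0.469,0,0],[-0.052,-0.469,0,0],[-0.052,-0.469,0,0]]}}

```text
time: 6.6
tool_pos: [0.5733, -0.2035, 0.2137]
tool_rot: [0.3, 0.954, 0.0, 0.0]
wrist_force: [1.9, -0.0, 0.1]
width: 0.504
grasp_force: 0.0
```

Call:
{"name": "arm_command", "arguments": {"deltas": [[0,0,0,0],[0,0,0,0],[0,0,0,0],[0,0,0,0],[0,0,0,0]]}}

```text
time: 7.1
tool_pos: [0.5738, -0.2012, 0.2136]
tool_rot: [0.299, 0.954, 0.0, -0.0]
wrist_force: [-0.1, 0.4, -0.7]
width: 0.499
grasp_force: 0.0
```

Run:
```python
from h import *
im,d,K,E=cam("top"); np.savez('top1.npz',im=im,d=d,K=K,E=E)
a=cv2.convertScaleAbs(cv2.resize(im[180:300,270:460],None,fx=4,fy=4,interpolation=cv2.INTER_CUBIC),alpha=1.6)
im,d,K,E=cam("scene"); np.savez('scene1.npz',im=im,d=d,K=K,E=E)
b=cv2.resize(im[140:275,180:340],None,fx=4.4,fy=4.4,interpolation=cv2.INTER_CUBIC)
save(0,'d1.png',a);save(0,'d2.png',b)
```

```text
(no output)
```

View pics/d1.png

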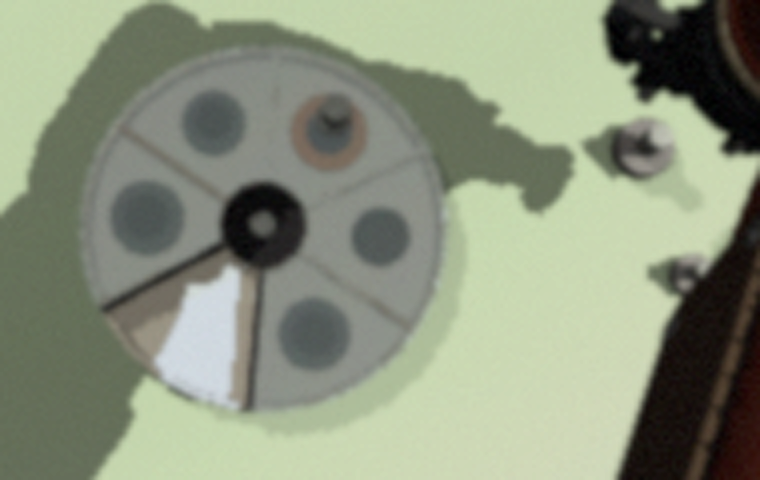

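View pics/d2.png

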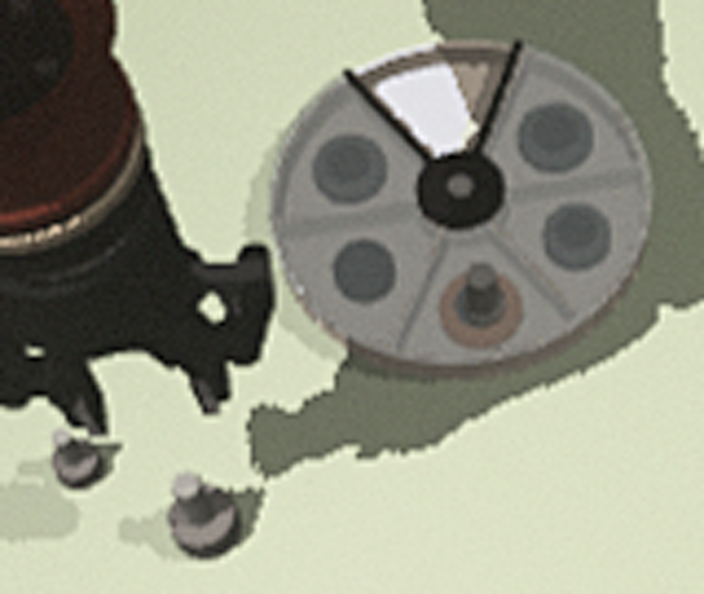

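The cut-out now lies over the white empty compartment, with its bars ending at d1 (103,308) and (250,408). The die is unmoved, with its stem top at d1 (655,133). I'll compute the alignment and descend to the die.

Run:
```python
from h import *
t=np.load('top1.npz');s=np.load('scene1.npz')
T=lambda x,y,z:atz(270+x/4-.4,180+y/4-.4,z,t['K'],t['E'])
S=lambda x,y,z:atz(180+x/4.4-.4,140+y/4.4-.4,z,s['K'],s['E'])
h=T(263,225,.030);h2=S(459,187,.030)
ang=lambda p,c:np.degrees(np.arctan2(*(p-c)[1::-1]))
print([ang(T(*p,.032),h) for p in[(103,308),(250,408)]],[ang(S(*p,.032),h2) for p in[(518,43),(348,72)]])
print('divs',[ang(T(*p,.024),h)%60 for p in[(125,130),(277,60),(428,155),(405,325)]])
print('divsS',[ang(S(*p,.024),h2)%60 for p in[(640,178),(572,316),(402,345),(283,227)]])
```

```text
[np.float64(116.15234551048766), np.float64(174.41311920631992)] [np.float64(115.78477443616359), np.float64(174.20672367748912)]
divs [np.float64(53.687186376891425), np.float64(53.65414297596815), np.float64(51.94215583286915), np.float64(53.66755317708731)]
divsS [np.float64(48.80839115585949), np.float64(52.31017670466894), np.float64(57.41208826723435), np.float64(56.248777015856575)]
```

Call:
{"name": "arm_command", "arguments": {"deltas": [[0,-0.017,-0.29,0],[0,0,-0.29,0],[0,0,-0.29,0],[0,0,-0.29,0],[0,0,-0.29,0]]}}

```text
time: 7.7
tool_pos: [0.5738, -0.2031, 0.104]
tool_rot: [0.299, 0.954, -0.0, 0.0]
wrist_force: [0.8, -0.4, 0.4]
width: 0.497
grasp_force: 0.0
```

Call:
{"name": "arm_command", "arguments": {"deltas": [[0,0,0,0],[0,0,0,0],[0,0,0,0],[0,0,0,0],[0,0,0,0]], "hand": 0.0, "newtons": 40}}

```text
time: 8.2
tool_pos: [0.5741, -0.2036, 0.1056]
tool_rot: [0.3, 0.954, -0.0, 0.001]
wrist_force: [-0.0, 0.3, -1.9]
width: 0.147
grasp_force: 38.9
```

Call:
{"name": "arm_command", "arguments": {"deltas": [[0,0,0.24,0],[0,0,0.24,0],[0,0,0.24,0],[0,0,0.24,0],[0,0,0.24,0]]}}

```text
time: 8.7
tool_pos: [0.5737, -0.2034, 0.196]
tool_rot: [0.3, 0.954, -0.0, 0.0]
wrist_force: [0.6, -0.4, -1.8]
width: 0.143
grasp_force: 39.0
```

Call:
{"name": "arm_command", "arguments": {"deltas": [[-0.131,0.347,0,0],[-0.131,0.347,0,0],[-0.131,0.347,0,0],[-0.131,0.347,0,0],[-0.131,0.347,0,0]]}}

```text
time: 9.2
tool_pos: [0.5241, -0.0724, 0.1953]
tool_rot: [0.3, 0.954, 0.0, 0.0]
wrist_force: [0.2, 0.2, -1.8]
width: 0.149
grasp_force: 39.1
```

Call:
{"name": "arm_command", "arguments": {"deltas": [[-0.131,0.347,0,0],[-0.131,0.347,0,0],[-0.131,0.347,0,0],[-0.131,0.347,0,0],[-0.131,0.347,0,0]]}}

```text
time: 9.7
tool_pos: [0.4751, 0.0578, 0.1953]
tool_rot: [0.3, 0.954, 0.0, 0.0]
wrist_force: [0.5, 0.0, -0.6]
width: 0.149
grasp_force: 39.1
```

Call:
{"name": "arm_command", "arguments": {"deltas": [[0,0,0,0],[0,0,0,0],[0,0,-0.2,0],[0,0,-0.2,0],[0,0,0,0]]}}

```text
time: 10.2
tool_pos: [0.4749, 0.056, 0.1636]
tool_rot: [0.3, 0.954, -0.0, -0.001]
wrist_force: [-1.1, 0.5, -1.0]
width: 0.148
grasp_force: 39.2
```

Run:
```python
from h import *
im,d,K,E=cam("scene"); np.savez('scene2.npz',im=im,d=d,K=K,E=E)
save(0,'e2.png',cv2.resize(im[100:235,180:340],None,fx=4.4,fy=4.4,interpolation=cv2.INTER_CUBIC))
print(bot.get_obs()['tool_pos'],bot.get_obs()['width'])
```

```text
[0.47525793 0.05611342 0.16441305] 0.14731214134287718
```

View pics/e2.png

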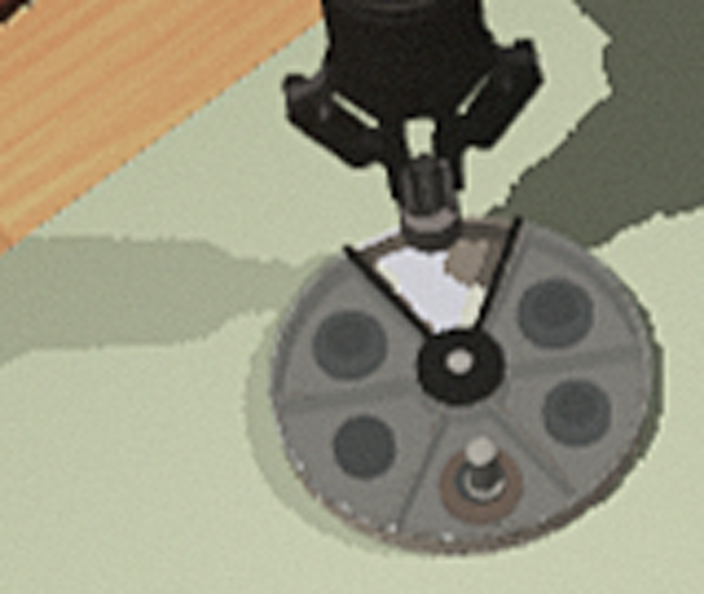

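The die hangs upright above the cut-out, with its puck at e2 (430,235) and the bars unmoved. I'm lowering it.

Call:
{"name": "arm_command", "arguments": {"deltas": [[0,0,-0.17,0],[0,0,-0.17,0],[0,0,-0.17,0],[0,0,-0.13,0],[0,0,-0.05,0]]}}

```text
time: 10.75
tool_pos: [0.4755, 0.0565, 0.1127]
tool_rot: [0.3, 0.954, -0.0, -0.0]
wrist_force: [0.3, -0.3, -1.3]
width: 0.149
grasp_force: 39.2
```

Call:
{"name": "arm_command", "arguments": {"deltas": [[0,0,-0.01,0],[0,0,-0.01,0],[0,0,-0.01,0],[0,0,0,0],[0,0,0,0]]}}

```text
time: 11.25
tool_pos: [0.4755, 0.0569, 0.111]
tool_rot: [0.3, 0.954, 0.0, 0.0]
wrist_force: [-0.4, -0.1, -1.7]
width: 0.147
grasp_force: 39.2
```

Call:
{"name": "arm_command", "arguments": {"deltas": [[0,0,-0.01,0],[0,0,-0.01,0],[0,0,0,0],[0,0,0,0],[0,0,0,0]]}}

```text
time: 11.75
tool_pos: [0.4754, 0.0569, 0.1093]
tool_rot: [0.3, 0.954, -0.0, -0.0]
wrist_force: [-0.4, 0.4, -1.0]
width: 0.15
grasp_force: 39.2
```

Call:
{"name": "arm_command", "arguments": {"deltas": [[0,0,-0.01,0],[0,0,-0.01,0],[0,0,0,0],[0,0,0,0],[0,0,0,0]]}}

```text
time: 12.25
tool_pos: [0.4756, 0.0568, 0.1088]
tool_rot: [0.3, 0.954, 0.0, 0.0]
wrist_force: [-4.4, -0.3, 16.2]
width: 0.146
grasp_force: 41.2
```

Contact: the wrist reads +16 N. I'll ease up about 1 mm, open a little and leave.

Call:
{"name": "arm_command", "arguments": {"deltas": [[0,0,0.012,0],[0,0,0,0],[0,0,0,0],[0,0,0,0],[0,0,0,0]]}}

```text
time: 12.75
tool_pos: [0.4757, 0.0568, 0.1089]
tool_rot: [0.3, 0.954, 0.0, 0.0]
wrist_force: [-1.2, -0.1, 6.1]
width: 0.154
grasp_force: 39.7
```

Call:
{"name": "arm_command", "arguments": {"deltas": [[0,0,0,0],[0,0,0,0],[0,0,0,0],[0,0,0,0],[0,0,0,0]], "hand": 0.4}}

```text
time: 13.25
tool_pos: [0.4754, 0.0569, 0.1086]
tool_rot: [0.3, 0.954, -0.0, -0.0]
wrist_force: [-0.3, 0.4, 0.6]
width: 0.4
grasp_force: 0.0
```

Call:
{"name": "arm_command", "arguments": {"deltas": [[0,0,0.15,0],[0,0,0.3,0],[0,0,0.3,0],[0,0,0.3,0],[0,0,0.3,0]]}}

```text
time: 13.75
tool_pos: [0.4754, 0.0569, 0.2117]
tool_rot: [0.3, 0.954, 0.0, 0.0]
wrist_force: [0.7, -0.0, -0.1]
width: 0.399
grasp_force: 0.0
```

Call:
{"name": "arm_command", "arguments": {"deltas": [[-0.2,0.5,0.1,0],[-0.2,0.5,0.1,0],[-0.2,0.5,0.1,0],[-0.2,0.5,0,0],[0,0,0,0]]}}

```text
time: 14.25
tool_pos: [0.4137, 0.2102, 0.2336]
tool_rot: [0.297, 0.955, 0.001, 0.0]
wrist_force: [-0.4, -0.8, 0.2]
width: 0.402
grasp_force: 0.0
```

Run:
```python
from h import *
ims=[]
for n,(v,u) in dict(scene=(130,220),top=(180,270)).items():
    im,d,K,E=cam(n); a=cv2.resize(im[v:v+120,u:u+130],None,fx=3,fy=3,interpolation=cv2.INTER_CUBIC); ims.append(a)
    if n=='top': ims[-1]=cv2.convertScaleAbs(a,alpha=1.4)
save(0,'f.png',np.hstack(ims))
```

```text
(no output)
```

View pics/f.png

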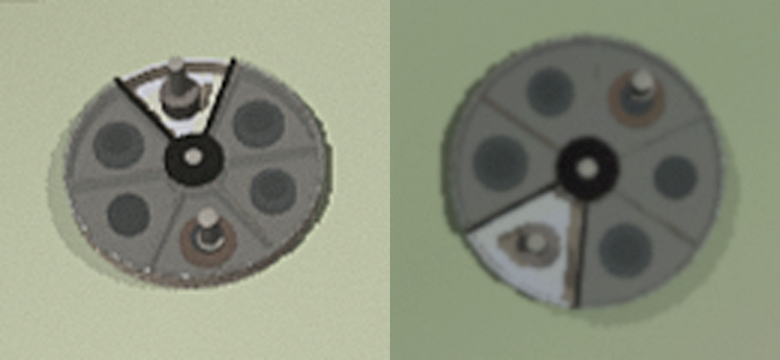

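The die stands upright in the empty compartment, at f.png (180,92) and (535,242). The cover is still lined up and the arm is clear.

```bash
python3 -c "
from cell import bot
print(bot.sign_off())"
```

```text
the job is handed in; nothing more can be done
None
```

The cover is turned to within about 2 degrees of the empty compartment, the larger die stands upright on its floor with the arm clear, and the job is handed in at about 14 s; I planned every move clear of the cushion, loupe and tweezers but took no final picture of them, and sign-off gave no verdict.

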